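# Set the bayonet socket to its loading mark

### The arm

A 6-joint arm with a two-finger parallel gripper is mounted at the origin on the work surface. World frame = base frame: x ahead of the robot, y to its left, z up, the work surface at z = 0. Lengths are in m, angles in rad, forces in N, time in s.
With the tool pointing down it reaches from about 0.35 to 0.975 m from the base axis. Payload 4.9 kg.
Tool frame: the origin (TCP) lies midway between the tips of the shut fingers; the grasp point (between the pads) lies 19 mm behind it; x points along the fingers, y is the direction in which the jaws open and shut, and the axes are right-handed (so a half turn about x gives the same grasp; the last joint's range is limited). The gripper opens to 85 mm and grips with 20 to 120 N. Pads are 22 mm wide; open, the fingers measure 114 mm over their backs; the gripper's body (76 mm by 85 mm) begins 54 mm behind the grasp point. The pads swing forward as they close: fully open they stand 13 mm farther back than shut.
Start: joints at [-1.37, 0.053, 1.613, -0, 1.476, -0.119], TCP at [0.196, -0.593, 0.231] pointing down, gripper open.
Joint ranges: [-3.01, 3.01], [-1.01, 2.22], [0.06, 2.58], [-1.02, 4.17], [0.09, 2.62], [-3.14, 3.14]. Speed limits (rad/s): [2.57, 2.57, 3.14, 3.14, 3.14, 3.14].

### API

Orientations are given as a unit quaternion [w, x, y, z].
In Python, from plant import manip gives the robot as it stands.
- The arm moves only by the tool send_rows, never from a script. Its argument "motion" is a list that holds one entry, the list of rows, each a list of 6 numbers: the shift along the world's x, y, z in cm, then the turn, a rotation vector about the world's x, y, z in rad. A call has 1 to 12 rows; each row shifts and turns the commanded pose from where the row before left it; what a row does not reach is not made up. A row lasts 1/12 s, in which the tool goes at most 41.7 mm and 7.16 degrees, less where a joint would pass 70% of its speed; a pose out of reach is approached as far as the arm can. A call with a gripper value outside its range is refused whole. "fingers" is the closure, from 0 (fully open) to 1 (shut), set as the call begins (left out, the last holds). The fingers move at their own pace and stop on an object; the grip force is fixed at half the most. Time passes only in rows, so rows that do not move let the fingers close. It gives the time, the measured TCP pose, the force and the opening at its end, in the units of the state.
- manip.state(): the state, without advancing time (a new reading comes with each control period).
- manip.grab_frame(name): name is "scene" or "top"; returns the picture (480x640x3 uint8, red, green, blue); there is no depth.
- manip.calibration(name): a dict with "mtx" (3x3 intrinsics, pixels), "cam_to_world" (4x4, takes a point from camera to world coordinates). Camera axes: x right, y up, looking along -z (the intrinsics and any distortion apply to the point x, -y, -z); pixel columns grow to the right and rows downward; lengths in m; the calibration is good to about 2 mm. A picture is of the moment at which its call begins. calibration takes no time and is no camera call.
- manip.job_done(): hands the job in, once; it reports no verdict.
Trained networks look in the newest picture that a camera, given by its name, has taken for a name from the list of things; names that differ only in an ending like _2 or _b are one class to them, and where a whole thing is asked for, a point or a joint stands for the part that bears it (a point fixed in the world has none). Each returns a list of dicts, best first, with "confidence" (0 to 1); they miss things now and then, are a little off and sometimes report something else, mostly with a low value. They report only what shows in the picture. A call takes as long as a camera call.
- manip.boxes_of(query, camera): "centre" ([x, y, z] in m, in the coordinates of the camera as it stood for that picture, good to about 4 mm: the middle of the surface that is visible of it).
- manip.trace(query, camera): "region" (480x640 bool, what is visible of it).
- manip.landmark_of(query, camera): "centre" ([x, y, z] in m, in the coordinates of the camera as it stood for that picture, good to about 4 mm: a listed point, or the origin of a listed thing).
The state is a dict: "time": time; "joint_pos": joint angles; "joint_vel": joint speeds; "joint_efforts": joint torques, N m; "tool_pos": TCP position; "tool_rot": TCP orientation; "contact_force": force on the tool from outside, world axes, zero at the start; "ft_torque": the same for the moment, N m; "gripper_width": opening from 0.0 (shut) to 1.0 (fully open).
Only numpy, scipy, OpenCV 4.12 (cv2) and the standard library are available. Lean on these libraries where they do the work, as an engineer would, in place of code of your own. Each camera call takes 0.05 s, during which the arm holds its last target.

### The job

Push the long pointed arm of the brass bulb socket round with one fingertip, or with the fingers shut together as one, until it points straight at the middle of the square steel stud, so that the socket is set for the bulb to be dropped in later; then draw the hand clear. Only push the arm from its side, do not take it between the fingers, and leave the bulb, the lantern dome, the riveting set and the wing nut where they stand.

Things in the scene. Friction and masses are not known exactly. Their poses are not given: they have to be found in the camera images.
- fixture: Round dark wooden jig board, 330 mm across and 15 mm thick, fixed to the bench, with the brass bayonet socket standing upright at its centre on a pedestal (flange 90 mm across up to 26 mm height, then a post about 50 mm across). Origin: centre of the board's underside, on the socket's vertical turning axis; z up. The board's position and yaw differ each time.
- socket (a joint): Turning angle of the socket and its arm about the vertical axis (rad), growing counter-clockwise seen from above; at 0 the arm points along the board's own +x axis. It turns freely through more than half a turn either way from every start; friction only (about 0.12 N m, so 1.5 N at 80 mm from the axis), no spring: it stays where it is left.
- push_point (a point): Point on the arm's centreline 80 mm from the turning axis, at mid height; push here on either side. The single brass arm is a level bar 12 mm wide, 46 to 58 mm above the bench, straight-sided up to 95 mm from the axis, with a pointed tip at 106 mm. Collar at its root: 60 mm across, 44 to 61 mm high; socket mouth: 38 mm across, top at 83 mm. x axis outward along the arm, z up.
- aim_point (a point): The point that the arm points at: on the arm's centreline produced, 130 mm from the turning axis and 24 mm beyond the tip, 52 mm above the bench; it turns with the arm. x axis outward along the arm, z up.
- stud_square: The square steel stud, 34 x 34 mm and 12 mm high, fixed on the board (top 27 mm above the bench), its centre 130 mm from the turning axis. Origin: centre of its underside. This is the loading mark. The three studs stand 120 degrees apart round the board, and which stands where differs each time.
- stud_round: A plain round steel stud, 30 mm across and 12 mm high, fixed on the board 130 mm from the axis; origin at the centre of its underside. Not the mark.
- stud_ring: A ring-shaped steel stud with a hole, 36 mm across, hole 22 mm, 12 mm high, fixed on the board 130 mm from the axis; origin at the centre of its underside. Not the mark.
- bulb_center (a point): Centre of the loose frosted glass bulb, 110 mm high and 62 mm across, standing cap down in a wooden ring (64 mm across, 30 mm high) on the bench; the point lies 55 mm above the bench. To be left alone.
- dome_center (a point): Centre of the loose pierced brass lantern dome, 132 mm across and 86 mm high, standing on the bench; the point lies 43 mm above the bench. To be left alone.
- riveting_set_center (a point): Centre of the loose steel riveting set, an upright punch 26 mm across and 92 mm high on the bench; the point lies 46 mm above the bench. To be left alone.
- wing_nut: A loose knurled brass wing nut, 40 mm across its wings and 20 mm high, lying on the bench beside the board. Origin: centre of its underside. To be left alone.

How it is judged:
On the way, in this order (a step that is already met when the one before it is completed fails the run):
1. a finger pushes on the socket's arm (contact force between the fingers and fixture above 0.3 N), for 0.02 s.
2. the arm points at the middle of the square stud (horizontal distance between aim_point and stud_square below 0.009 m), for 0.2 s.
At the end, for the whole second after the job is handed in: The arm is at rest and its centreline produced passes within 9 mm of the square stud's centre (measured 130 mm from the turning axis, about 4 degrees); the bulb, dome, riveting set and wing nut are within 15 mm of where they stood (horizontal distance between aim_point and stud_square below 0.009 m and velocity of joint socket between -0.03 and 0.03 rad/s and distance of each of bulb_center, dome_center, riveting_set_center, wing_nut from where it was at the start of the episode below 0.015 m); the robot touches nothing.
It fails at once if the arm is taken between the fingers instead of being pushed (x of the grasp point in the frame of aim_point between -0.1 and -0.02 m and y of the grasp point in the frame of aim_point between -0.006 and 0.006 m and z of the grasp point in the frame of aim_point between -0.03 and 0.016 m and contact force between the fingers and fixture above 0.5 N).
It fails at once if the bulb, the dome, the riveting set or the wing nut is lifted, carried or shifted by more than 15 mm (distance of any of bulb_center, dome_center, riveting_set_center, wing_nut from where it was at the start of the episode above 0.015 m).
It also fails if it takes over 51 s, if anything falls off the work surface, if the arm or the gripper's body presses on something with over 40 N, if the wrist force passes 120 N, or if a joint passes its speed limit or range.

## Working session

There is one attempt and no reset: what is moved stays moved. The work goes in short steps, Python scripts to look and compute and a tool call to move; the robot and the scene stay as the last step left them, time stands still between calls to the robot, and variables do not carry over. Pictures are saved under pics/ and viewed, and the job is handed in when it is done.

Besides the shell and the picture viewer there is one more tool, called after "Emit:" as a command line: name --argument value ..., lists and objects as JSON in quotes. send_rows: Moves the arm, as the interface text tells. Its arguments: {"type":"object","properties":{"motion":{"type":"array","items":{"type":"array","items":{"type":"array","items":{"type":"number"}}}},"fingers":{"type":"number"}},"required":["motion"]}

```bash
mkdir -p pics
cat > h.py <<'E'
import numpy as np, cv2
from plant import manip
def save(c,n):
    im=manip.grab_frame(c); cv2.imwrite(f'pics/{n}.png',cv2.cvtColor(im,cv2.COLOR_RGB2BGR)); return im
def w(c,p):
    T=np.array(manip.calibration(c)["cam_to_world"]); return (T@np.r_[p,1])[:3]
def lm(q,c):
    return [(round(d["confidence"],2),w(c,d["centre"]).round(4).tolist()) for d in manip.landmark_of(q,c)[:3]]
E
python3 - <<'E'
from h import *
save("top","top0"); save("scene","scene0")
for q in ["fixture","push_point","aim_point","stud_square","stud_round","stud_ring","bulb_center","dome_center","riveting_set_center","wing_nut"]:
    print(q,"top",lm(q,"top"))
    if q in("fixture","push_point","aim_point","stud_square"): print(q,"scene",lm(q,"scene"))
s=manip.state();print(s)
E
```

```text
fixture top [(0.71, [0.5442, -0.1139, 0.0129]), (0.58, [0.5978, 0.0089, 0.0016])]
fixture scene [(0.77, [0.5942, 0.0047, 0.0055])]
push_point top [(0.6, [0.6549, -0.036, 0.053])]
push_point scene [(0.93, [0.6604, -0.0384, 0.052])]
aim_point top [(0.8, [0.7022, -0.0692, 0.0551]), (0.45, [0.5436, -0.1142, 0.014])]
aim_point scene [(0.65, [0.6985, -0.0698, 0.0533])]
stud_square top [(0.66, [0.5155, 0.1115, 0.0173])]
stud_square scene [(0.5, [0.5169, 0.1149, 0.0131])]
stud_round top [(0.65, [0.7244, 0.0238, 0.0137])]
stud_ring top [(0.45, [0.5458, -0.1154, 0.0156]), (0.2, [0.6868, 0.2651, -0.0027])]
bulb_center top [(0.61, [0.5008, -0.3066, 0.059])]
dome_center top [(0.84, [0.5325, 0.3972, 0.0446])]
riveting_set_center top [(0.67, [0.6501, -0.3381, 0.0459])]
wing_nut top [(0.62, [0.686, 0.2631, -0.0037])]
{'time': 0.8, 'joint_pos': array([-1.36999531e+00,  5.26975771e-02,  1.61287831e+00,  2.74772779e-05,
        1.47602758e+00, -1.18986716e-01]), 'joint_vel': array([ 1.23026417e-04,  2.08935335e-03,  1.09156234e-03,  2.92035424e-04,
       -6.54160134e-05, -1.90313862e-03]), 'joint_efforts': array([-6.86929325e-04, -3.93647039e+01, -3.70441353e+01, -8.75535147e-05,
        4.55960117e-04, -2.67927803e-06]), 'tool_pos': array([ 0.1964905 , -0.59329271,  0.23131805]), 'tool_rot': array([ 0.11257577,  0.69809671,  0.1125842 , -0.6980777 ]), 'contact_force': array([ 0.18090838, -0.03447225, -0.10036439]), 'ft_torque': array([ 0.01255052, -0.0222507 , -0.03517416]), 'gripper_width': 0.9976969171354796}
```

View pics/top0.png

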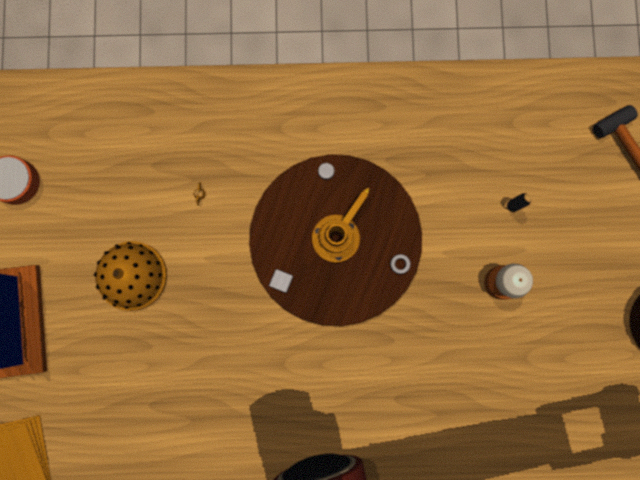

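View pics/scene0.png

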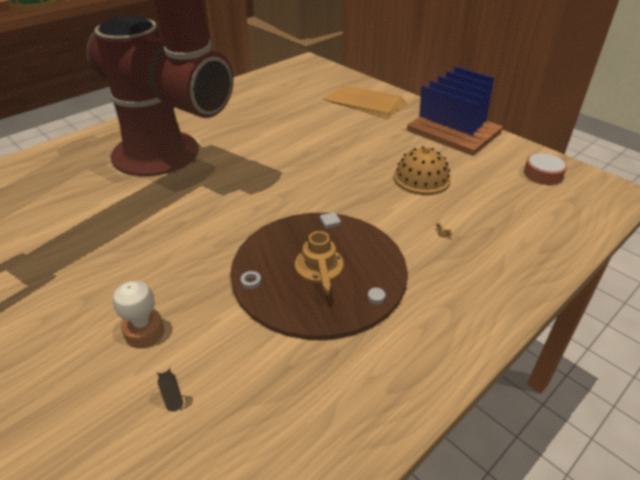

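The top view shows the arm pointing up and right, with its tip at about (368,190). The square stud is at (281,281), the ring at (400,264), the round stud at (326,171) and the axis near (336,237). The scene view agrees. Next I'll refine the axis and the angles from the three studs.

```bash
cat >> h.py <<'E'
def pix2w(c,uv,z):
    C=manip.calibration(c);T=np.array(C["cam_to_world"]);K=np.array(C["mtx"])
    r=np.linalg.inv(K)@np.r_[uv,1]; d=T[:3,:3]@np.array([r[0],-r[1],-r[2]]); o=T[:3,3]
    return o+d*(z-o[2])/d[2]
E
python3 - <<'E'
from h import *
from scipy.spatial.transform import Rotation as R
im=save("top","top1")
print({k:np.array(v).round(3).tolist() for k,v in manip.calibration("top").items()})
hsv=cv2.cvtColor(im,cv2.COLOR_RGB2HSV)
m=((hsv[...,2]>120)&(hsv[...,1]<70)).astype(np.uint8)
n,l,st,ce=cv2.connectedComponentsWithStats(m)
P=[]
for i in range(1,n):
    if 250<ce[i][0]<425 and 150<ce[i][1]<330 and st[i][4]>60:
        p=pix2w("top",ce[i],0.027); P.append(p[:2]); print(ce[i].round(1),st[i][4],p.round(4))
P=np.array(P); c=P.mean(0); print("axis",c)
print(np.hypot(*(P-c).T), np.degrees(np.arctan2(*(P-c).T[::-1])))
# arm: brass mask at height 0.058
b=((hsv[...,0]>10)&(hsv[...,0]<28)&(hsv[...,1]>120)&(hsv[...,2]>130)).astype(np.uint8)
ys,xs=np.nonzero(b)
W=np.array([pix2w("top",(x,y),0.058)[:2] for x,y in zip(xs,ys) if 250<x<425 and 150<y<330])
d=np.hypot(*(W-c).T); A=W[(d>0.055)&(d<0.110)]
v=A-c;print(len(A),"arm ang",np.degrees(np.arctan2(v[:,1].mean(),v[:,0].mean())), np.degrees(np.std(np.arctan2(v[:,1],v[:,0]))))
q=manip.state()["tool_rot"];M=R.from_quat(np.r_[q[1:],q[0]]).as_matrix();print(M.round(3))
cv2.imwrite('pics/top1c.png',cv2.resize(cv2.cvtColor(im,cv2.COLOR_RGB2BGR)[145:335,240:430],None,fx=3,fy=3,interpolation=cv2.INTER_CUBIC))
E
```

```text
{'mtx': [[558.075, 0.0, 326.785], [0.0, 558.075, 248.477], [0.0, 0.0, 1.0]], 'cam_to_world': [[-0.025, 0.994, -0.104, 0.464], [-1.0, -0.024, 0.006, 0.031], [0.004, 0.104, 0.995, 1.064], [0.0, 0.0, 0.0, 1.0]]}
[325.9 170.1] 182 [0.722  0.0223 0.027 ]
[400.2 263.5] 149 [ 0.5412 -0.1118  0.027 ]
[280.5 280.3] 317 [0.5153 0.1116 0.027 ]
axis [0.59284388 0.00735536]
[0.13003262 0.12987983 0.12991595] [   6.61437605 -113.40615895  126.66247121]Traceback (most recent call last):
  File "<stdin>", line 17, in <module>
  File "h.py", line 10, in pix2w
    C=manip.calibration(c);T=np.array(C["cam_to_world"]);K=np.array(C["mtx"])
ValueError: time passes only in moves, steps and waits
```

```bash
cat >> h.py <<'E'
import functools
_cal=functools.lru_cache(None)(lambda c: manip.calibration(c))
def pix2w(c,uv,z):
    C=_cal(c);T=np.array(C["cam_to_world"]);K=np.array(C["mtx"])
    r=np.linalg.inv(K)@np.r_[uv,1]; d=T[:3,:3]@np.array([r[0],-r[1],-r[2]]); o=T[:3,3]
    return o+d*(z-o[2])/d[2]
c0=np.array([0.59284,0.00736])
def arm_ang(n):
    im=save("top",n); hsv=cv2.cvtColor(im,cv2.COLOR_RGB2HSV)
    b=((hsv[...,0]>10)&(hsv[...,0]<28)&(hsv[...,1]>120)&(hsv[...,2]>130))
    ys,xs=np.nonzero(b)
    k=(xs>250)&(xs<425)&(ys>150)&(ys<330)
    W=np.array([pix2w("top",(x,y),0.058)[:2] for x,y in zip(xs[k],ys[k])])
    d=np.hypot(*(W-c0).T); A=W[(d>0.055)&(d<0.110)]; v=A-c0
    big=cv2.resize(cv2.cvtColor(im,cv2.COLOR_RGB2BGR)[145:335,240:430],None,fx=3,fy=3,interpolation=cv2.INTER_CUBIC)
    cv2.imwrite(f'pics/{n}c.png',big)
    a=np.arctan2(v[:,1],v[:,0]); m=np.arctan2(v[:,1].mean(),v[:,0].mean())
    return len(A),np.degrees(m),np.degrees(np.std(np.angle(np.exp(1j*(a-m)))))
E
python3 - <<'E'
from h import *
from scipy.spatial.transform import Rotation as R
print(arm_ang("top2"))
q=manip.state()["tool_rot"];M=R.from_quat(np.r_[q[1:],q[0]]).as_matrix();print(M.round(3))
E
```

```text
(160, np.float64(-35.22800076073496), np.float64(2.558258884304989))
[[-0.     0.314 -0.949]
 [-0.    -0.949 -0.314]
 [-1.     0.     0.   ]]
```

View pics/top2c.png

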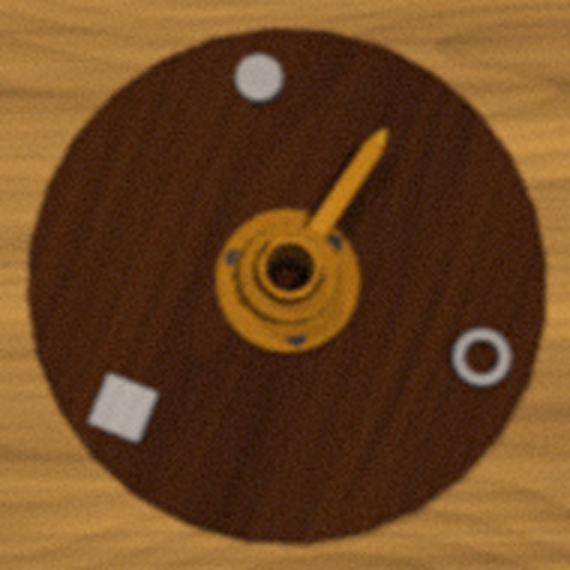

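Emit:
send_rows --fingers 1 --motion '[[[2, 2.4, 0, 0, 0, 0.019], [2, 2.4, 0, 0, 0, 0.019], [2, 2.4, 0, 0, 0, 0.019], [2, 2.4, 0, 0, 0, 0.019], [2, 2.4, 0, 0, 0, 0.019], [2, 2.4, 0, 0, 0, 0.019], [2, 2.4, 0, 0, 0, 0.019], [2, 2.4, 0, 0, 0, 0.019], [2, 2.4, 0, 0, 0, 0.019], [2, 2.4, 0, 0, 0, 0.019], [2, 2.4, 0, 0, 0, 0.019]]]'

```text
time: 1.82
tool_pos: [0.4173, -0.328, 0.2316]
tool_rot: [0.185, 0.683, 0.185, -0.682]
contact_force: [1.1, -0.7, -0.1]
gripper_width: -0.001
```

Emit:
send_rows --motion '[[[2, 2.4, 0, 0, 0, 0.019], [2, 2.4, 0, 0, 0, 0.019], [2, 2.4, 0, 0, 0, 0.019], [2, 2.4, 0, 0, 0, 0.019], [2, 2.4, 0, 0, 0, 0.019], [2, 2.4, 0, 0, 0, 0.019], [2, 2.4, 0, 0, 0, 0.019], [2, 2.4, 0, 0, 0, 0.019], [2, 2.4, 0, 0, 0, 0.019], [1.8, 2.5, 0, 0, 0, 0.019], [1.8, 2.6, 0, 0, 0, 0.019], [0, 0, 0, 0, 0, 0]]]'

```text
time: 2.82
tool_pos: [0.6345, -0.0581, 0.2311]
tool_rot: [0.256, 0.659, 0.257, -0.658]
contact_force: [-0.4, -0.3, 0.2]
gripper_width: -0.002
```

Emit:
send_rows --motion '[[[-0.3, -0.5, -2.5, 0, 0, 0], [0, 0, -2.5, 0, 0, 0], [0, 0, -2.5, 0, 0, 0], [0, 0, -2.5, 0, 0, 0], [0, 0, -2.5, 0, 0, 0], [0, 0, -2, 0, 0, 0], [0, 0, -1.5, 0, 0, 0], [0, 0, -1, 0, 0, 0], [0, 0, -1, 0, 0, 0], [0, 0, -1, 0, 0, 0], [0, 0, 0, 0, 0, 0]]]'

```text
time: 3.73
tool_pos: [0.6286, -0.0672, 0.0396]
tool_rot: [-0.254, -0.659, -0.255, 0.66]
contact_force: [-0.6, -0.1, -0.4]
gripper_width: 0.003
```

Run:
```python
from h import *
from scipy.spatial.transform import Rotation as R
print(arm_ang("top3")); save("scene","scene3")
s=manip.state();q=s["tool_rot"];M=R.from_quat(np.r_[q[1:],q[0]]).as_matrix();yaw=np.degrees(np.arctan2(M[1,1],M[0,1]))
print(s["tool_pos"],yaw,s["joint_pos"])
# circle rows, in cm
p=s["tool_pos"][:2];v=p-c0;psi=np.arctan2(v[1],v[0]);print(np.hypot(*v),np.degrees(psi))
r=.08
for d in range(-60,121,5):
    a=np.radians(d);b=np.radians(d+5);print(d,(100*r*np.array([np.cos(b)-np.cos(a),np.sin(b)-np.sin(a)])).round(2))
```

```text
(0, np.float64(nan), np.float64(nan))
[ 0.62975038 -0.06738686  0.04160318] -47.72590094658439 [-2.24011776e-01  2.53421224e-01  1.72506959e+00 -3.32853277e-05
  1.16269901e+00  6.08975502e-01]
0.0833634739928946 -63.71960759553775
-60 [0.59 0.37]
-55 [0.55 0.42]
-50 [0.51 0.47]
-45 [0.47 0.51]
-40 [0.42 0.55]
-35 [0.37 0.59]
-30 [0.32 0.62]
-25 [0.27 0.64]
-20 [0.21 0.67]
-15 [0.15 0.68]
-10 [0.09 0.69]
-5 [0.03 0.7 ]
0 [-0.03  0.7 ]
5 [-0.09  0.69]
10 [-0.15  0.68]
15 [-0.21  0.67]
20 [-0.27  0.64]
25 [-0.32  0.62]
30 [-0.37  0.59]
35 [-0.42  0.55]
40 [-0.47  0.51]
45 [-0.51  0.47]
50 [-0.55  0.42]
55 [-0.59  0.37]
60 [-0.62  0.32]
65 [-0.64  0.27]
70 [-0.67  0.21]
75 [-0.68  0.15]
80 [-0.69  0.09]
85 [-0.7   0.03]
90 [-0.7  -0.03]
95 [-0.69 -0.09]
100 [-0.68 -0.15]
105 [-0.67 -0.21]
110 [-0.64 -0.27]
115 [-0.62 -0.32]
120 [-0.59 -0.37]h.py:29: RuntimeWarning: Mean of empty slice.
  a=np.arctan2(v[:,1],v[:,0]); m=np.arctan2(v[:,1].mean(),v[:,0].mean())
  ret = ret.dtype.type(ret / rcount)
  ret = _var(a, axis=axis, dtype=dtype, out=out, ddof=ddof,
  arrmean = um.true_divide(arrmean, div, out=arrmean,
  ret = ret.dtype.type(ret / rcount)
```

View pics/scene3.png

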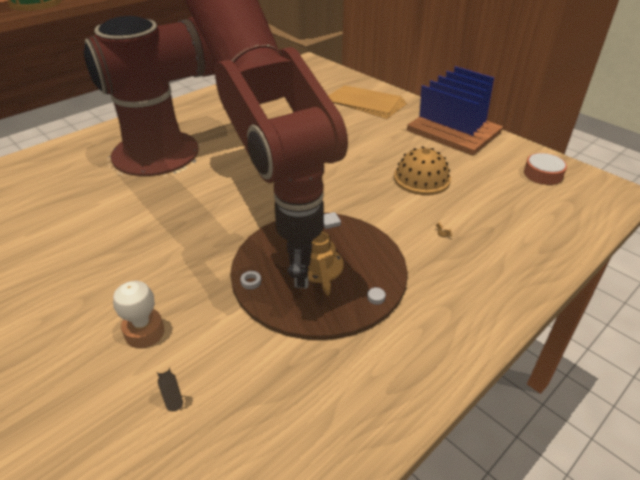

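The scene view shows the shut fingers at about (300,285), on the clockwise side of the brass arm and clear of everything. The robot hides the arm in the top view. I'll start the push along an 80 mm circle, turning the hand with it.

Emit:
send_rows --motion '[[[0.35, 0.55, 0, 0, 0, 0], [0.59, 0.37, 0, 0, 0, 0.087], [0.55, 0.42, 0, 0, 0, 0.087], [0.51, 0.47, 0, 0, 0, 0.087], [0.47, 0.51, 0, 0, 0, 0.087], [0.42, 0.55, 0, 0, 0, 0.087], [0.37, 0.59, 0, 0, 0, 0.087], [0, 0, 0, 0, 0, 0]]]'

```text
time: 4.5
tool_pos: [0.6635, -0.0318, 0.0427]
tool_rot: [0.418, 0.571, 0.417, -0.57]
contact_force: [0.0, 0.3, 0.4]
gripper_width: 0.0
```

```bash
cat >> h.py <<'E'
from scipy.spatial.transform import Rotation as R
def rep():
    s=manip.state();q=s["tool_rot"];M=R.from_quat(np.r_[q[1:],q[0]]).as_matrix();yaw=np.degrees(np.arctan2(M[1,1],M[0,1]))
    v=s["tool_pos"][:2]-c0
    print(s["time"],s["tool_pos"].round(4),"r",np.hypot(*v).round(4),"psi",np.degrees(np.arctan2(v[1],v[0])).round(2),"yaw",yaw.round(2),"j6",s["joint_pos"][5].round(3),"F",s["contact_force"].round(2), "tool x",M[:,0].round(3))
E
python3 - <<'E'
from h import *
rep(); save("scene","scene4"); rep()
for q in ("push_point","aim_point"):
    for cc,v in lm(q,"scene"): print(q,cc,v,np.degrees(np.arctan2(v[1]-c0[1],v[0]-c0[0])))
E
```

```text
4.5 [ 0.6635 -0.0318  0.0427] r 0.0808 psi -28.99 yaw -17.68 j6 0.149 F [0.03 0.33 0.38] tool x [ 0.002 -0.    -1.   ]
4.55 [ 0.6632 -0.0321  0.0425] r 0.0807 psi -29.31 yaw -17.87 j6 0.151 F [-0.19 -0.44  0.53] tool x [ 0.002 -0.    -1.   ]
push_point 0.57 [0.6717, -0.0144, 0.0538] -15.425886328982072
push_point 0.4 [0.7154, -0.0303, 0.0512] -17.081044939582437
aim_point 0.72 [0.7212, -0.0272, 0.0522] -15.069128464576044
aim_point 0.64 [0.5323, 0.3973, 0.0455] 98.82498075236687
```

View pics/scene4.png

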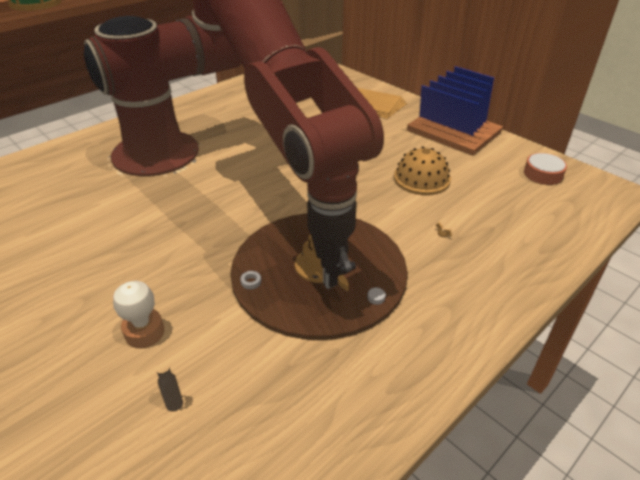

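The arm is turning: both points read about -15°, with the finger at -29°. I'll continue round and lower the hand a few mm.

Emit:
send_rows --motion '[[[0.32, 0.62, -0.2, 0, 0, 0.087], [0.27, 0.64, -0.2, 0, 0, 0.087], [0.21, 0.67, 0, 0, 0, 0.087], [0.15, 0.68, 0, 0, 0, 0.087], [0.09, 0.69, 0, 0, 0, 0.087], [0.03, 0.7, 0, 0, 0, 0.087], [-0.03, 0.7, 0, 0, 0, 0.087], [-0.09, 0.69, 0, 0, 0, 0.087], [-0.15, 0.68, 0, 0, 0, 0.087], [-0.21, 0.67, 0, 0, 0, 0.087], [0, 0, 0, 0, 0, 0]]]'

```text
time: 5.57
tool_pos: [0.668, 0.0352, 0.0377]
tool_rot: [0.619, 0.343, 0.618, -0.342]
contact_force: [-0.2, 0.3, -0.3]
gripper_width: 0.002
```

Run:
```python
from h import *
rep(); save("scene","scene5")
for q in ("push_point","aim_point"):
    for cc,v in lm(q,"scene"): print(q,cc,v,np.degrees(np.arctan2(v[1]-c0[1],v[0]-c0[0])))
```

```text
5.5667 [0.668  0.0352 0.0377] r 0.0801 psi 20.35 yaw 32.06 j6 -0.618 F [-0.17  0.3  -0.34] tool x [ 0.001  0.    -1.   ]
push_point 0.73 [0.6601, 0.0549, 0.0551] 35.25302882707607
aim_point 0.47 [0.5136, 0.1147, 0.0144] 126.43530046972921
aim_point 0.2 [0.6521, -0.3367, 0.0437] -80.2274080527122
```

View pics/scene5.png

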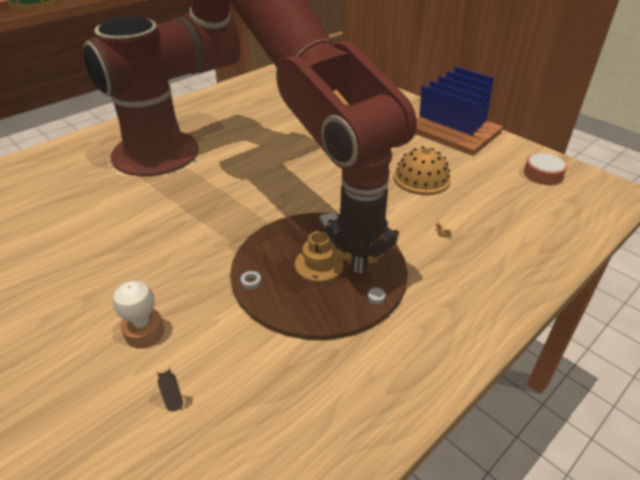

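Emit:
send_rows --motion '[[[-0.27, 0.64, 0, 0, 0, 0.087], [-0.32, 0.62, 0, 0, 0, 0.087], [-0.37, 0.59, 0, 0, 0, 0.087], [-0.42, 0.55, 0, 0, 0, 0.087], [-0.47, 0.51, 0, 0, 0, 0.087], [-0.51, 0.47, 0, 0, 0, 0.087], [-0.55, 0.42, 0, 0, 0, 0.087], [-0.59, 0.37, 0, 0, 0, 0.087], [-0.62, 0.32, 0, 0, 0, 0.087], [-0.64, 0.27, 0, 0, 0, 0.087], [-0.67, 0.21, 0, 0, 0, 0.087], [0, 0, 0, 0, 0, 0]]]'

```text
time: 6.72
tool_pos: [0.6132, 0.0842, 0.0374]
tool_rot: [0.707, 0.02, 0.707, -0.02]
contact_force: [-1.1, -0.4, -0.2]
gripper_width: -0.0
```

Run:
```python
from h import *
rep(); save("scene","scene6"); save("top","top6")
for c in("scene","top"):
  for q in ("push_point","aim_point"):
    for cc,v in lm(q,c): print(c,q,cc,v,np.degrees(np.arctan2(v[1]-c0[1],v[0]-c0[0])))
rep()
```

```text
6.7167 [0.6132 0.0842 0.0374] r 0.0795 psi 75.17 yaw 86.83 j6 -1.499 F [-1.14 -0.4  -0.25] tool x [-0.  0. -1.]
top push_point 0.7 [0.5934, 0.0848, 0.0527] 89.58567823788978
top aim_point 0.51 [0.5449, -0.115, 0.0147] -111.39498286845574
7.0167 [0.6139 0.0842 0.0373] r 0.0797 psi 74.68 yaw 86.77 j6 -1.498 F [ 0.   -0.35 -0.36] tool x [-0.  0. -1.]
```

View pics/scene6.png

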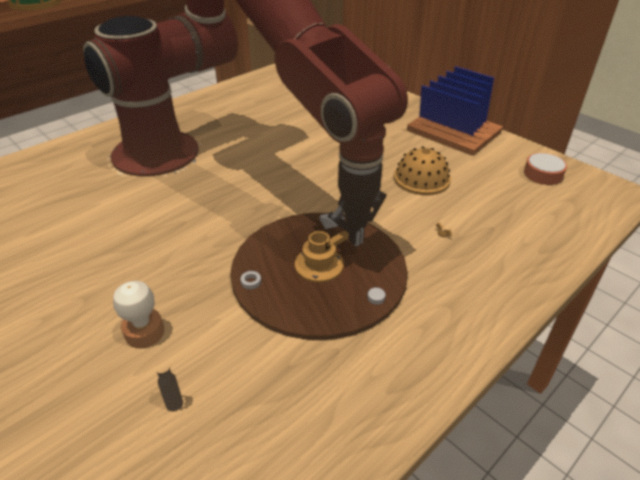

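View pics/top6.png

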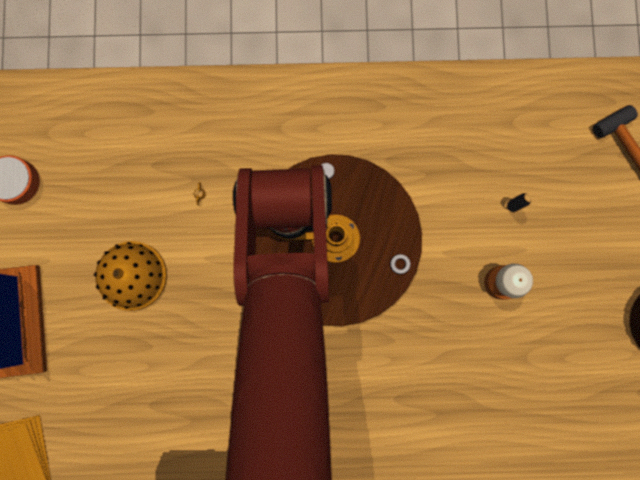

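The pushed arm stands near 90°. I'll go to finger angle 108°, short of the mark, slowing at the end. Then I'll back off, lift and swing aside to measure.

Emit:
send_rows --motion '[[[-0.68, 0.15, 0, 0, 0, 0.087], [-0.69, 0.09, 0, 0, 0, 0.087], [-0.7, 0.03, 0, 0, 0, 0.087], [-0.7, -0.03, 0, 0, 0, 0.087], [-0.69, -0.09, 0, 0, 0, 0.087], [-0.34, -0.07, 0, 0, 0, 0.044], [-0.34, -0.08, 0, 0, 0, 0.044], [-0.2, -0.05, 0, 0, 0, 0.026], [-0.2, -0.06, 0, 0, 0, 0.026], [0, 0, 0, 0, 0, 0]]]'

```text
time: 7.85
tool_pos: [0.5687, 0.0832, 0.0376]
tool_rot: [0.684, -0.182, 0.683, 0.182]
contact_force: [0.9, -0.7, 0.2]
gripper_width: 0.001
```

Run:
```python
from h import *
rep(); save("scene","scene7"); save("top","top7")
for c in("scene","top"):
  for q in ("push_point","aim_point"):
    for cc,v in lm(q,c): print(c,q,cc,v,np.degrees(np.arctan2(v[1]-c0[1],v[0]-c0[0])))
rep()
```

```text
7.85 [0.5687 0.0832 0.0376] r 0.0795 psi 107.63 yaw 119.77 j6 -2.075 F [ 0.95 -0.66  0.17] tool x [ 0.001 -0.    -1.   ]
scene push_point 0.91 [0.5533, 0.0783, 0.0528] 119.13409015628781
top push_point 0.25 [0.5962, 0.0057, -0.002] -26.291565046411684
8.15 [0.5686 0.0833 0.0375] r 0.0797 psi 107.66 yaw 119.78 j6 -2.074 F [ 1.63 -0.11 -0.1 ] tool x [ 0.001  0.    -1.   ]
```

View pics/scene7.png

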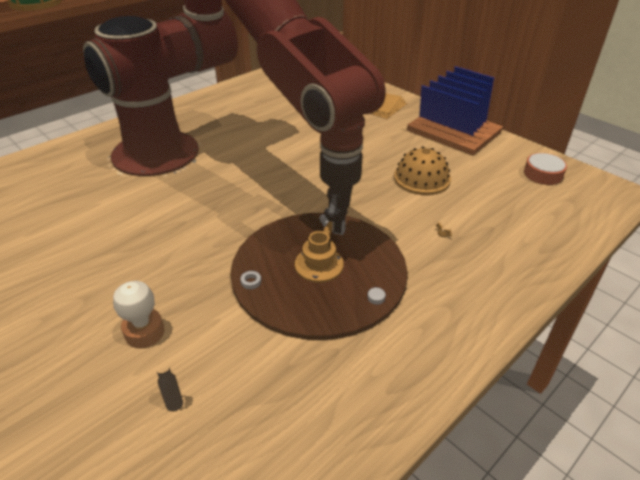

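Emit:
send_rows --motion '[[[0.7, 0.4, 0, 0, 0, 0], [0.7, 0.4, 0, 0, 0, 0], [0.7, 0.4, 0, 0, 0, 0], [0, 0, 2.5, 0, 0, 0], [0, 0, 3, 0, 0, 0], [0, 0, 3, 0, 0, 0], [0, 0, 3, 0, 0, 0], [0, 0, 3, 0, 0, 0], [0, 0, 3, 0, 0, 0], [0, -3, 0, 0, 0, 0], [0, -3, 0, 0, 0, 0], [0, -3, 0, 0, 0, 0]]]'

```text
time: 9.15
tool_pos: [0.5902, 0.005, 0.2136]
tool_rot: [0.684, -0.183, 0.683, 0.182]
contact_force: [-0.2, 1.2, -0.2]
gripper_width: 0.0
```

Emit:
send_rows --motion '[[[0, -3, 0, 0, 0, 0], [0, -3, 0, 0, 0, 0], [0, -3, 0, 0, 0, 0], [0, -3, 0, 0, 0, 0], [0, -3, 0, 0, 0, 0], [0, -3, 0, 0, 0, 0], [0, -3, 0, 0, 0, 0], [0, -3, 0, 0, 0, 0], [0, -3, 0, 0, 0, 0], [0, 0, 0, 0, 0, 0]]]'

```text
time: 9.98
tool_pos: [0.5893, -0.2694, 0.212]
tool_rot: [0.683, -0.181, 0.684, 0.18]
contact_force: [-0.7, -0.2, -1.1]
gripper_width: -0.004
```

Run:
```python
from h import *
rep(); print(arm_ang("top8"))
for q in ("push_point","aim_point"):
    for cc,v in lm(q,"top"): print(q,cc,v,np.degrees(np.arctan2(v[1]-c0[1],v[0]-c0[0])))
```

```text
9.9833 [ 0.5893 -0.2694  0.212 ] r 0.2768 psi -90.72 yaw 119.55 j6 -2.629 F [-0.75 -0.2  -1.09] tool x [-0.    -0.002 -1.   ]
(189, np.float64(120.45705512846985), np.float64(2.8886831223308502))
push_point 0.84 [0.5511, 0.0732, 0.0558] 122.37310827148097
```

View pics/top8.png

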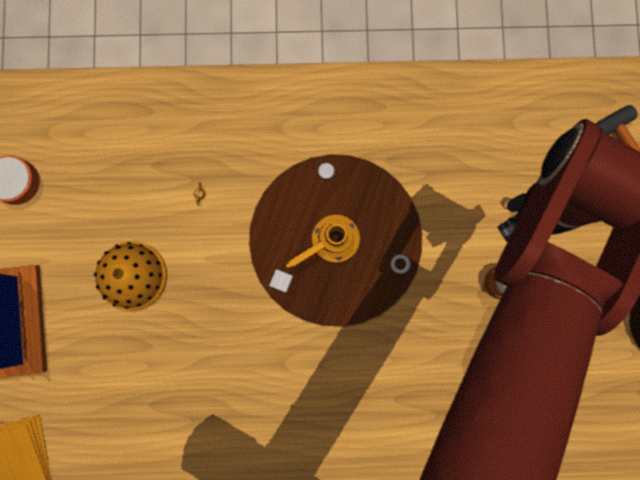

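The arm now stands at 120.5° against a target of 126.7°, about 6° short. Everything else is in place. I'll go back along the same route and push the remaining 6°.

Emit:
send_rows --motion '[[[0, 3, 0, 0, 0, 0], [0, 3, 0, 0, 0, 0], [0, 3, 0, 0, 0, 0], [0, 3, 0, 0, 0, 0], [0, 3, 0, 0, 0, 0], [0, 3, 0, 0, 0, 0], [0, 3, 0, 0, 0, 0], [0, 3, 0, 0, 0, 0], [0, 3, 0, 0, 0, 0], [0, 3, 0, 0, 0, 0], [0, 3, 0, 0, 0, 0], [0, 3, 0, 0, 0, 0]]]'

```text
time: 11.13
tool_pos: [0.5885, 0.0985, 0.2125]
tool_rot: [0.683, -0.182, 0.683, 0.183]
contact_force: [0.7, 1.1, -1.0]
gripper_width: -0.001
```

Emit:
send_rows --motion '[[[0, 0.4, 0, 0, 0, 0], [0, 0, -2.5, 0, 0, 0], [0, 0, -3, 0, 0, 0], [0, 0, -3, 0, 0, 0], [0, 0, -3, 0, 0, 0], [0, 0, -2.5, 0, 0, 0], [0, 0, -2, 0, 0, 0], [0, 0, -1.4, 0, 0, 0], [0, 0, 0, 0, 0, 0]]]'

```text
time: 11.88
tool_pos: [0.5863, 0.0997, 0.0346]
tool_rot: [0.681, -0.182, 0.686, 0.183]
contact_force: [-0.4, 0.5, -0.2]
gripper_width: -0.001
```

Run:
```python
from h import *
rep()
p=manip.state()["tool_pos"][:2]
for d in (100,107.65,110,113.85):
    t=c0+.0796*np.array([np.cos(np.radians(d)),np.sin(np.radians(d))]); print(d,t.round(4),((t-p)*100).round(2))
```

```text
11.8833 [0.5863 0.0997 0.0346] r 0.0926 psi 94.06 yaw 119.86 j6 -2.049 F [-0.37  0.55 -0.23] tool x [-0.007 -0.    -1.   ]
100 [0.579  0.0858] [-0.73 -1.4 ]
107.65 [0.5687 0.0832] [-1.76 -1.65]
110 [0.5656 0.0822] [-2.07 -1.76]
113.85 [0.5607 0.0802] [-2.56 -1.96]
```

Emit:
send_rows --motion '[[[-0.4, -0.7, 0.2, 0, 0, 0], [-0.3, -0.6, 0.1, 0, 0, 0], [-0.4, -0.15, 0, 0, 0, 0], [-0.4, -0.15, 0, 0, 0, 0.03], [0, 0, 0, 0, 0, 0], [0, 0, 0, 0, 0, 0]]]'

```text
time: 12.38
tool_pos: [0.5749, 0.083, 0.0427]
tool_rot: [0.681, -0.192, 0.68, 0.191]
contact_force: [0.4, 0.5, 0.8]
gripper_width: -0.001
```

Run:
```python
from h import *
rep();rep()
p=manip.state()["tool_pos"][:2]
for d in (107.65,110,113.85):
    t=c0+.0796*np.array([np.cos(np.radians(d)),np.sin(np.radians(d))]); print(d,t.round(4),((t-p)*100).round(2))
```

```text
12.3833 [0.5749 0.083  0.0427] r 0.0778 psi 103.35 yaw 121.45 j6 -2.105 F [0.36 0.45 0.78] tool x [ 0.002  0.    -1.   ]
12.3833 [0.5749 0.083  0.0427] r 0.0778 psi 103.35 yaw 121.45 j6 -2.105 F [0.36 0.45 0.78] tool x [ 0.002  0.    -1.   ]
107.65 [0.5687 0.0832] [-0.62  0.02]
110 [0.5656 0.0822] [-0.93 -0.09]
113.85 [0.5607 0.0802] [-1.42 -0.29]
```

Emit:
send_rows --motion '[[[-0.4, 0, -0.3, 0, 0, 0.02], [-0.3, -0.05, 0, 0, 0, 0.02], [-0.25, -0.08, 0, 0, 0, 0.02], [-0.25, -0.08, 0, 0, 0, 0.02], [-0.2, -0.08, 0, 0, 0, 0.02], [0, 0, 0, 0, 0, 0], [0, 0, 0, 0, 0, 0], [0, 0, 0, 0, 0, 0]]]'

```text
time: 13.05
tool_pos: [0.5599, 0.0804, 0.0381]
tool_rot: [0.67, -0.226, 0.67, 0.226]
contact_force: [0.4, -0.3, -0.8]
gripper_width: 0.002
```

Run:
```python
from h import *
rep(); save("scene","scene9")
for q in ("push_point","aim_point"):
    for cc,v in lm(q,"scene"): print(q,cc,v,np.degrees(np.arctan2(v[1]-c0[1],v[0]-c0[0])))
rep()
```

```text
13.05 [0.5599 0.0804 0.0381] r 0.0801 psi 114.28 yaw 127.25 j6 -2.21 F [ 0.42 -0.31 -0.77] tool x [-0.001 -0.    -1.   ]
push_point 0.8 [0.5456, 0.0697, 0.0554] 127.15411801129285
push_point 0.67 [0.5331, 0.3949, 0.0446] 98.76327045408752
aim_point 0.53 [0.512, 0.1152, 0.015] 126.85629385206795
13.2 [0.5601 0.0804 0.0381] r 0.0801 psi 114.16 yaw 127.25 j6 -2.21 F [0.87 1.13 0.11] tool x [-0.001  0.    -1.   ]
```

The arm reads about 127°, on the mark. I'll back off, lift clear, swing aside and check.

Emit:
send_rows --motion '[[[0.7, 0.5, 0, 0, 0, 0], [0.7, 0.5, 0, 0, 0, 0], [0.7, 0.5, 0, 0, 0, 0], [0, 0, 2.5, 0, 0, 0], [0, 0, 3, 0, 0, 0], [0, 0, 3, 0, 0, 0], [0, 0, 3, 0, 0, 0], [0, 0, 3, 0, 0, 0], [0, 0, 3, 0, 0, 0], [0, -3, 0, 0, 0, 0], [0, -3, 0, 0, 0, 0], [0, -3, 0, 0, 0, 0]]]'

```text
time: 14.2
tool_pos: [0.5825, 0.0052, 0.2148]
tool_rot: [0.671, -0.227, 0.669, 0.226]
contact_force: [1.4, -0.1, -0.2]
gripper_width: -0.001
```

Emit:
send_rows --motion '[[[0, -3, 0, 0, 0, 0], [0, -3, 0, 0, 0, 0], [0, -3, 0, 0, 0, 0], [0, -3, 0, 0, 0, 0], [0, -3, 0, 0, 0, 0], [0, -3, 0, 0, 0, 0], [0, -3, 0, 0, 0, 0], [0, -3, 0, 0, 0, 0], [0, -3, 0, 0, 0, 0], [0, 0, 0, 0, 0, 0], [0, 0, 0, 0, 0, 0]]]'

```text
time: 15.12
tool_pos: [0.5818, -0.2658, 0.2131]
tool_rot: [0.67, -0.225, 0.67, 0.225]
contact_force: [-1.2, 0.8, 0.8]
gripper_width: -0.001
```

Run:
```python
from h import *
rep(); print(arm_ang("top10")); save("scene","scene10")
for c in ("top","scene"):
  for q in ("push_point","aim_point","stud_square"):
    for cc,v in lm(q,c): print(c,q,cc,v,np.degrees(np.arctan2(v[1]-c0[1],v[0]-c0[0])))
for q in ["bulb_center","dome_center","riveting_set_center","wing_nut"]: print(q,lm(q,"top")[:1],lm(q,"scene")[:1])
```

```text
15.1167 [ 0.5818 -0.2658  0.2131] r 0.2734 psi -92.32 yaw 127.13 j6 -2.764 F [-1.25  0.75  0.81] tool x [-0.  0. -1.]
(185, np.float64(126.90255162918875), np.float64(2.765068294222092))
top push_point 0.83 [0.546, 0.069, 0.0567] 127.23106290977222
top aim_point 0.7 [0.5164, 0.109, 0.0538] 126.94558555361827
top stud_square 0.76 [0.5153, 0.1109, 0.0175] 126.82914800279363
scene push_point 0.94 [0.5467, 0.0735, 0.054] 124.90005647124778
scene aim_point 0.94 [0.5173, 0.1086, 0.0528] 126.72837759411243
scene stud_square 0.71 [0.5124, 0.1177, 0.0158] 126.09277456738978
bulb_center [] [(0.63, [0.5013, -0.302, 0.0547])]
dome_center [(0.73, [0.5344, 0.3996, 0.042])] [(0.95, [0.5298, 0.3951, 0.0451])]
riveting_set_center [(0.79, [0.6513, -0.3392, 0.0421])] [(0.75, [0.6483, -0.3406, 0.0452])]
wing_nut [(0.61, [0.6874, 0.2644, -0.0046])] [(0.45, [0.69, 0.2681, 0.0018])]
```

View pics/top10c.png

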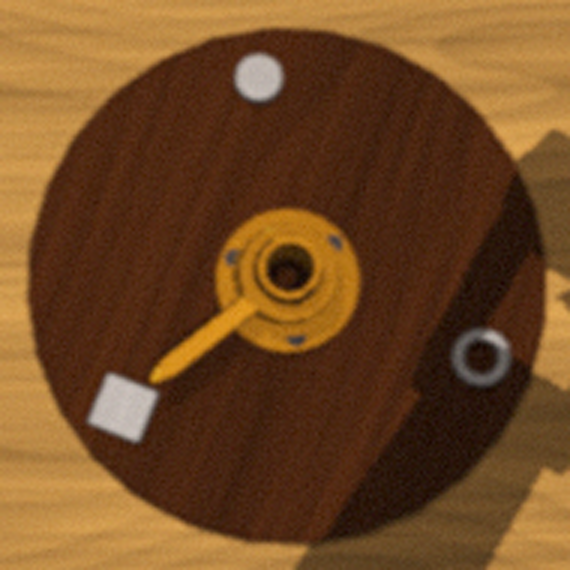

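View pics/scene10.png

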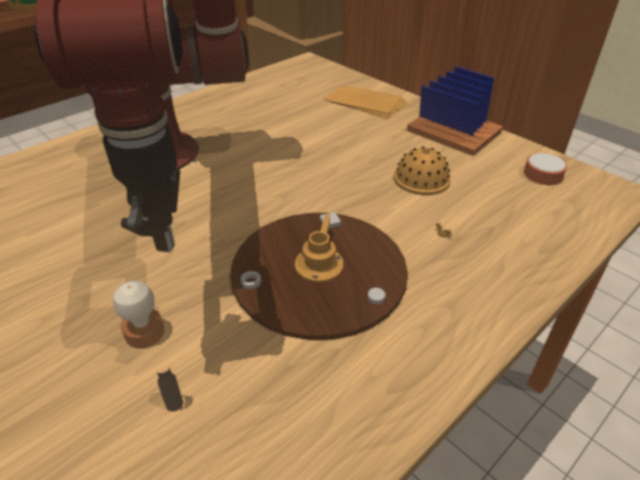

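In the top crop the arm's tip is at about (155,378), beside the square stud at (123,407). With the arm's height allowed for, it points at 126.9° and the stud lies at 126.7°. The scene view shows the hand well clear and the other things where they were.

Run:
```python
from h import *
print(manip.job_done())
```

```text
the job is handed in; nothing more can be done
None
```

The socket's arm now points at the square stud, and I've handed the job in; no verdict is reported. I pushed the arm from its side with the shut fingers, about 162° counter-clockwise. I stopped about 6° short to measure, then pushed the rest and drew the hand clear.

**Aim:** the top picture puts the arm at 126.9° and the stud at 126.7°, which is under 1 mm apart at 130 mm from the axis. The networks' aim-point readings gave 126.9° from the top camera and 126.7° from the scene camera. One reading disagreed: the scene camera's push point gave 124.9°, still inside the 4° allowed.

**Other things:** the dome, riveting set and wing nut read within about 7 mm of their first positions, close to the networks' own error. In the last top picture the robot hid the bulb. The scene camera put it within about 7 mm of where it stood.

**Hand and time:** the hand ended about 0.21 m up, off to the bulb's side of the board and touching nothing. The run took about 16 s of the 51 s allowed.

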